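Lift the sprung burner cover with the lift bar and hold it just below balance

TASK

Pick the red-handled lift bar out of its rest, push its steel end right through the yellow eye on the closed blue cover of the burner test fixture, and with the bar alone (do not touch the cover with the gripper) raise the cover past its balance point without letting it swing all the way open to its stop. Then ease it back down and finish while still holding it on the bar, at rest just below the balance point, about 3 to 15 degrees short of it. Leave the tray, the can and the screwdriver where they are.

Things in the scene. Friction and masses are not known exactly. Their poses are not given: they have to be found in the camera images.
- fixture: Fixed aluminium burner test housing. Origin on the bench below the middle of the hinge line; x points away from the robot's side towards the hinge, y left along the hinge, z up. It spans x -194 to 6, y -110 to 110, z 0 to 80 mm. On its left a white disc (radius 75 mm round the hinge axis) has a red tick at 1.05 rad (balance) and green ticks at 0.75 to 1.00 rad, read against the cover's red edge.
- hinge (a point): Middle of the cover's hinge axis, 85 mm above the bench at the far top edge of the housing; the axis runs along the fixture's y.
- cover (a joint): Angle of the blue sprung metal cover, rad: 0 shut and level, grows as its near edge rises and goes over towards the hinge; stop at 1.65. Below 1.05 it falls shut by itself, above it swings open by itself; keep it under 1.5. Force at the eye is always below 2 N. 0.7 kg; shut, the 4 mm plate spans fixture x -190 to -5, y -102 to 102 mm, top face 89 mm above the bench.
- eye (a point): Centre of the hole of the yellow eye on the cover's near right corner: a ring 10 mm long, 27 mm outside, 15 mm inside diameter, axis along the fixture's y. It turns with the cover; with the cover shut it lies 155 mm before (-x), 75 mm right (-y) and 32 mm above the hinge point, 117 mm above the bench, 28 mm above the cover's top. Its axes are the cover's (the fixture's when shut). Free way in from the right.
- bar: Lift bar, 0.14 to 0.28 kg, level in its rest. Origin at the centre of its red handle, 22 mm square (x, z) and 60 mm long (y); y points along the bar to its steel end. The 8 mm round shank runs from y = 30 to its rounded end at 155 mm, a square stub back to -60 mm. Grip it across the handle from above (fingers closing along the bar's x). It balances about 17 mm ahead of the origin.
- bar_tip (a point): Steel end of the lift bar, 155 mm along +y from the bar's origin.
- rest: Fixed black rest of the bar, 50 by 140 mm, base plate 8 mm thick; two notched posts (26 by 12 mm, 52 mm high, at y = -48 and 56 mm) carry the bar, its axis 50 mm above the bench, the handle between them; the bar lifts straight out. Origin under the base below the handle's centre; axes as the bar's.
- tray: Pink tray of test tubes, 120 by 200 mm, 72 mm high, bystander to be left alone. Origin at the centre of its underside.
- can: Green can, 52 mm across, 110 mm high, bystander to be left alone. Origin at the centre of its underside.
- driver: Screwdriver with a green handle lying on the bench with its handle to its own -x, bystander to be left alone.
Not all that is in view belongs to the job. What is meant by the bar is not black or orange, and is the smaller of those in its own colour.

How it is judged:
By the outcome, as a careful person would: the job done as asked, in the order asked, and still so for the second after the job is handed in, while the arm keeps its last pose, push and grip.
It also fails if it takes over 56 s, if anything falls off the work surface, if the arm or the gripper's body presses on something with over 40 N, if the wrist force passes 120 N, or if a joint passes its speed limit or range.

ROBOT

A 6-joint arm with a two-finger parallel gripper is mounted at the origin on the work surface. World frame = base frame: x ahead of the robot, y to its left, z up, the work surface at z = 0. Lengths are in m, angles in rad, forces in N, time in s.
With the tool pointing down it reaches from about 0.35 to 0.975 m from the base axis. Payload 4.9 kg.
Tool frame: the origin (TCP) lies at the very end of the fingers, on their centre line; the grasp point (between the pads) lies manip.grip_point_offset behind it (manip.grip_point_offset is the distance from the TCP to the grasp point, in m); z points along the fingers, y is the line along which they close (so a half turn about z gives the same grasp; the last joint's range is limited). The gripper opens to 85 mm and grips with 20 to 120 N. Pads are 22 mm wide; open, the fingers measure 114 mm over their backs; the gripper's body (76 mm by 85 mm) begins 54 mm behind the grasp point. The pads swing forward as they close: fully open they stand 13 mm farther back than shut.
Start: joints at [1.123, 0.053, 1.613, -0, 1.476, -0.119], TCP at [0.202, 0.592, 0.231] pointing down, gripper open.
Joint ranges: [-3.01, 3.01], [-1.01, 2.22], [0.06, 2.58], [-1.02, 4.17], [0.09, 2.62], [-3.14, 3.14]. Speed limits (rad/s): [2.57, 2.57, 3.14, 3.14, 3.14, 3.14].

INTERFACE

Orientations are given as a unit quaternion [w, x, y, z].
In Python, from plant import manip gives the robot as it stands.
- The arm moves only by the shell command python3 -m crank 'ROWS' [OPENING]. ROWS is JSON, a list of rows, each an object of numbers: "x", "y", "z": the shift along the tool's x, y, z in cm; "turn": the turn about the tool's z in rad. In form: [{"x": .., "y": .., "z": .., "turn": ..}, ...]. A call has 1 to 5 rows; each row shifts and turns the commanded pose from where the row before left it, along the tool's axes as they then stand; what a row does not reach is not made up. A row lasts 1/10 s, in which the tool goes at most 50 mm and 8.59 degrees, less where a joint would pass 70% of its speed; a pose out of reach is approached as far as the arm can. A call with a gripper value outside its range is refused whole. OPENING is the opening in per cent of the stroke, from 0 (shut) to 100 (fully open), set as the call begins (- or left out, the last holds). The fingers move at their own pace and stop on an object; the grip force is fixed at half the most. Time passes only in rows, so rows that do not move let the fingers close. It gives the time, the measured TCP pose, the force, the opening and the grip force at its end, in the units of the state.
- manip.state(): the state, without advancing time (a new reading comes with each control period).
- manip.grab_frame(name): name is "side" or "top"; returns (picture, depth): 420x560x3 uint8, red, green, blue; 420x560 float32, m along the optical axis (not along the pixel's ray), 0 where there is no reading.
- manip.camera_model(name): a dict with "mtx" (3x3 intrinsics, pixels), "k1" (the pictures are not rectified: a ray, as slopes to the right and down, at radius r is drawn at 1 + k1 r^2 times it, then the intrinsics apply), "world_to_cam" (4x4, takes a point from world to camera coordinates). Camera axes: x right, y down, z forward; pixel columns grow to the right and rows downward; lengths in m; the calibration is good to about 2 mm. A picture is of the moment at which its call begins. camera_model takes no time and is no camera call.
- manip.job_done(): hands the job in; it is judged then, once.
The state is a dict: "time": time; "joint_pos": joint angles; "joint_vel": joint speeds; "joint_efforts": joint torques, N m; "tool_pos": TCP position; "tool_rot": TCP orientation; "contact_force": force on the tool from outside, world axes, zero at the start; "ft_torque": the same for the moment, N m; "gripper_width": opening from 0.0 (shut) to 1.0 (fully open); "grasp_force": force on a finger pad.
Only numpy, scipy, OpenCV 4.12 (cv2) and the standard library are available. Lean on these libraries where they do the work, as an engineer would, in place of code of your own. Each camera call takes 0.05 s, during which the arm holds its last target. There are 200 camera calls.

## Working session

There is one attempt and no reset: what is moved stays moved. The work goes in short steps, Python scripts to look and compute and a shell command to move; the robot and the scene stay as the last step left them, time stands still between calls to the robot, and variables do not carry over. Pictures are saved under pics/ and viewed, at most 10 in all, crops included, and the job is handed in when it is done.

```bash
mkdir -p pics; ls; cat > h.py <<'E'
import numpy as np, cv2
from plant import manip
def grab(n,save=None):
    im,d=manip.grab_frame(n)
    if save: cv2.imwrite(f'pics/{save}.png',im[:,:,::-1])
    np.savez(f'{n}.npz',im=im,d=d); return im,d
def load(n):
    z=np.load(f'{n}.npz'); return z['im'],z['d']
def rays(n,uv):
    c=manip.camera_model(n); K=np.array(c['mtx']); uv=np.atleast_2d(np.asarray(uv,float))
    dist=(uv-[K[0,2],K[1,2]])/[K[0,0],K[1,1]]
    s=dist.copy()
    for _ in range(20): s=dist/(1+c['k1']*(s**2).sum(1,keepdims=True))
    T=np.linalg.inv(np.array(c['world_to_cam'])); 
    return T[:3,3], np.c_[s,np.ones(len(s))]@T[:3,:3].T   # depth-scaled
def onplane(n,uv,z):
    o,r=rays(n,uv); return o+r*((z-o[2])/r[:,2])[:,None]
def cloud(n,d,mask):
    v,u=np.nonzero(mask&(d>0)); o,r=rays(n,np.c_[u,v]); return o+r*d[v,u][:,None], np.c_[u,v]
def proj(n,P):
    c=manip.camera_model(n); K=np.array(c['mtx']); P=np.atleast_2d(P); T=np.array(c['world_to_cam'])
    q=P@T[:3,:3].T+T[:3,3]; s=q[:,:2]/q[:,2:]; s=s*(1+c['k1']*(s**2).sum(1,keepdims=True))
    return s*[K[0,0],K[1,1]]+[K[0,2],K[1,2]]
E
python3 - <<'E'
from h import *
for n in('top','side'): grab(n,n+'0'); print(np.round(np.linalg.inv(np.array(manip.camera_model(n)['world_to_cam'])),3))
print(manip.state(), manip.grip_point_offset)
E
```

```text
pics
[[-0.024 -0.987  0.161  0.257]
 [-1.     0.022 -0.013 -0.044]
 [ 0.009 -0.161 -0.987  1.491]
 [ 0.     0.     0.     1.   ]]
[[ 0.93  -0.233  0.285  0.117]
 [-0.368 -0.583  0.725 -0.964]
 [-0.003 -0.779 -0.628  0.884]
 [ 0.     0.     0.     1.   ]]
{'time': 0.1, 'joint_pos': array([ 1.12300416e+00,  5.33388069e-02,  1.61414637e+00,  4.97702153e-05,
        1.47599830e+00, -1.18991154e-01]), 'joint_vel': array([-3.74623288e-04, -1.76943434e-03, -3.42226952e-04, -1.30087621e-04,
        6.72804432e-05, -9.96152496e-04]), 'joint_efforts': array([-8.56994266e-04, -3.94904423e+01, -3.71361959e+01, -1.66577938e-04,
        3.95604133e-03,  1.72956870e-06]), 'tool_pos': array([0.201556  , 0.59101943, 0.23016238]), 'tool_rot': array([-2.88133257e-04,  1.63663222e-01,  9.86515816e-01, -9.00775977e-04]), 'contact_force': array([ 0.03105168, -0.83086366, -0.59458864]), 'ft_torque': array([-0.05172955,  0.02107796, -0.03695044]), 'grasp_force': 0.0, 'gripper_width': 1.000473544048474} 0.0187
```

View pics/top0.png

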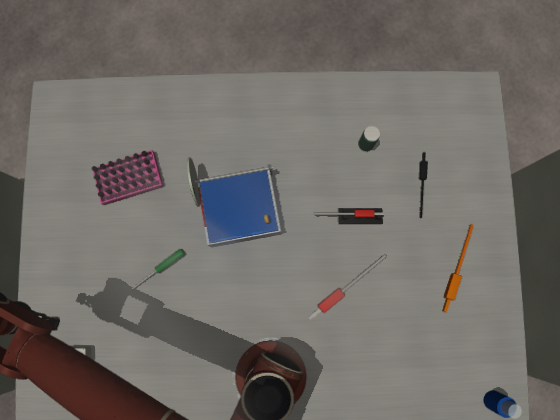

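View pics/side0.png

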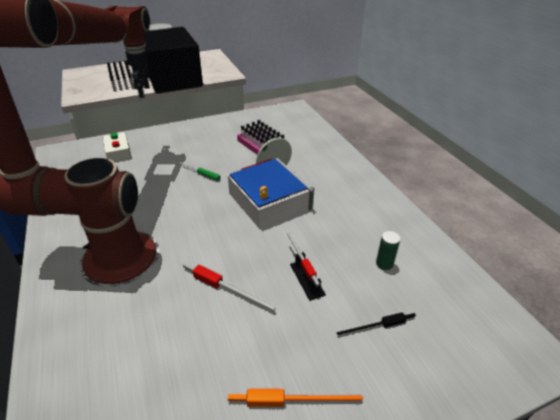

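Candidates in the top view are the red bar in its rest (365,213), a larger red bar lying on the bench (331,300), a black bar (423,170) and an orange bar (453,285). The smaller red one, in the black rest, is the bar I want. Its steel end points left, to (315,213). The eye is at (267,218), and the disc at (193,180) marks the hinge side.

```bash
cat > m.py <<'E'
from h import *
def hsv(im): return cv2.cvtColor(im,cv2.COLOR_RGB2HSV).astype(int)
for n in('top','side'):
    im,d=load(n); H=hsv(im); h,s,v=H[...,0],H[...,1],H[...,2]
    red=((h<6)|(h>174))&(s>150)&(v>90); blue=(h>105)&(h<130)&(s>130)&(v>60); yel=(h>12)&(h<32)&(s>110)&(v>90)
    for nm,m in(('red',red),('blue',blue),('yel',yel)):
        k,l,st,c=cv2.connectedComponentsWithStats(m.astype(np.uint8))
        for i in range(1,k):
            if st[i,4]<12: continue
            P,uv=cloud(n,d,l==i); 
            print(n,nm,st[i],np.round(c[i],1),'med',np.round(np.median(P,0),4),'zmax',round(np.percentile(P[:,2],95),4), cv2.minAreaRect(uv.astype(np.float32)) if st[i,4]<6000 else '')
im,_=load('top'); a=cv2.resize(im[150:260,180:400],None,fx=3.6,fy=3.6,interpolation=cv2.INTER_CUBIC)
cv2.imwrite('pics/crop0.png',a[:,:,::-1])
E
python3 m.py
```

```text
top red [355 210  19   7 133] [364. 213.] med [ 0.4808 -0.2926  0.0611] zmax 0.066 ((364.0, 213.0), (6.0, 18.0), 90.0)
top red [319 298  15  14 115] [325.8 304.7] med [ 0.2101 -0.17    0.0316] zmax 0.0366 ((325.7941589355469, 304.176513671875), (9.111080169677734, 13.775084495544434), 49.398704528808594)
top blue [ 200  171   77   68 3781] [238.6 204. ] med [0.5128 0.082  0.0898] zmax 0.0946 ((237.75201416015625, 206.13600158691406), (60.821048736572266, 67.97647094726562), 79.69515228271484)
top blue [497 397  18  21 134] [503.  405.8] med [-0.0915 -0.6638  0.0996] zmax 0.105 ((504.01727294921875, 406.2069091796875), (15.412713050842285, 20.055097579956055), 21.801410675048828)
top yel [265 215   3   8  21] [266.  218.4] med [0.4616 0.0015 0.1282] zmax 0.1338 ((266.0, 218.5), (7.0, 2.0), 90.0)
top yel [444 225  29  87 390] [455.7 277. ] med [ 0.2649 -0.569   0.0263] zmax 0.0348 ((458.9810791015625, 268.309814453125), (8.68262004852295, 90.43978881835938), 17.52556800842285)
side red [115   8  22  10 104] [124.8  10.6] med [0.1902 0.5722 0.5471] zmax 0.5603 ((125.5, 12.5), (9.0, 21.0
[... 425 characters left out ...]
78460693359375), (18.605209350585938, 7.44208288192749), 60.2551155090332)
side red [193 265  29  18 260] [206.9 273.7] med [ 0.2229 -0.192   0.0313] zmax 0.0342 ((207.1000213623047, 273.8000183105469), (28.621667861938477, 9.391485214233398), 26.56505012512207)
side blue [ 231  159   76   47 1850] [267.4 181.3] med [0.5078 0.0791 0.0901] zmax 0.0928 ((268.2940673828125, 180.9594268798828), (40.004974365234375, 66.1706314086914), 69.14553833007812)
side yel [260 187   7  11  59] [263.2 191.7] med [ 0.4604 -0.0008  0.1119] zmax 0.1285 ((263.0, 192.0), (10.0, 6.0), 90.0)
side yel [228 390 133  12 691] [275.9 395.8] med [ 0.2602 -0.5701  0.027 ] zmax 0.0308 ((294.0, 395.5), (11.0, 132.0), 90.0)
```

View pics/crop0.png

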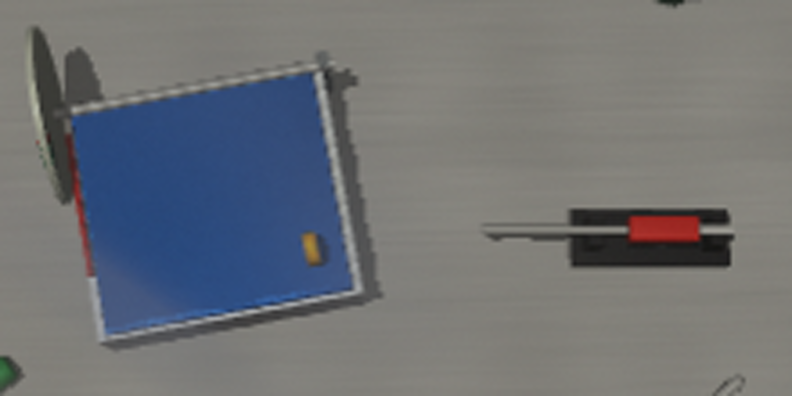

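The crop shows the red handle at (364,213) resting across both posts. The steel end points left toward the fixture, and the yellow eye is at (266,218). Next I'll work out the poses.

```bash
cat > m2.py <<'E'
from h import *
from m import hsv
im,d=load('top'); H=hsv(im); h,s,v=H[...,0],H[...,1],H[...,2]
# cover corners
m=((h>105)&(h<130)&(s>110)&(v>50)).astype(np.uint8); m[:, 330:]=0
m|=(((h<8)|(h>172))&(s>110)&(np.arange(560)[None]<225)&(np.arange(420)[:,None]<240)&(np.arange(420)[:,None]>160)).astype(np.uint8)
m=cv2.morphologyEx(m,cv2.MORPH_CLOSE,np.ones((7,7)))
c=max(cv2.findContours(m,cv2.RETR_EXTERNAL,cv2.CHAIN_APPROX_NONE)[0],key=cv2.contourArea)[:,0]
W=onplane('top',c,.089)[:,:2]
r=cv2.minAreaRect((W*1000).astype(np.float32)); print('rect mm',r)
a=np.radians(r[2]); 
for k in range(4):
    b=a+k*np.pi/2
    if abs((b+np.pi/4)%(2*np.pi)-np.pi/4)<np.pi/4: yaw=(b+np.pi)%(2*np.pi)-np.pi
R=np.array([[np.cos(yaw),-np.sin(yaw)],[np.sin(yaw),np.cos(yaw)]])
C=np.array(r[0])/1000; O=C-R@[-.0975,0]; print('yaw',np.degrees(yaw),'hinge',O,'eye by cover',O+R@[-.155,-.075])
e=onplane('top',[[266,218.4]],.125); print('eye top ray',e)
o1,r1=rays('top',[[266,218.4]]);o2,r2=rays('side',[[263.2,191.7]])
# side view triangulation
A=np.stack([r1[0],-r2[0]],1); t=np.linalg.lstsq(A,o2-o1,rcond=None)[0]; print('tri',o1+t[0]*r1[0],o2+t[1]*r2[0])
# bar: shank pixels
for n,hz in(('top',(364,213)),('side',(308,266.9))):
    print(n,'handle on z=.06',onplane(n,[hz],.060))
g=(s<45)&(v>110)
for u in range(310,356,4): print(u,im[208:219,u].mean(1).astype(int))
E
python3 m2.py | grep -v -E '^(top|side) (red|blue|yel)'
```

```text
rect mm ((505.6910400390625, 89.63134765625), (184.59645080566406, 211.09616088867188), 9.253602981567383)
yaw 9.253602981567395 hinge [0.6019222 0.1053098] eye by cover [0.46099968 0.00636111]
eye top ray [[0.46126603 0.00174025 0.125     ]]
tri [0.46330301 0.00220156 0.11136762] [0.46217858 0.00247638 0.11120891]
top handle on z=.06 [[ 0.48085121 -0.2928457   0.06      ]]
side handle on z=.06 [[ 0.47935634 -0.29496544  0.06      ]]
310 [129 131 130 131 130 129 127 129 129 127 128]
314 [129 130 129 129 107 127 109 116 129 126 128]
318 [128 129 129 129 101 132 109  67  76 126 128]
322 [128 128 129 128 100 132 109  65 127 128 127]
326 [127 128 128 126  99 131 109  65 127 127 126]
330 [128 128 127 125  99 132 108  64  74 126 125]
334 [128 126 127 125  99 132 109  62  73 126 125]
338 [ 75  71  70  70  76 130 108  42  72  71  70]
342 [ 47  38  35  30  44 130 109  33  31  30  31]
346 [ 56  39  39  35  46 130 109  39  39  39  27]
350 [ 56  37  36  36  49 130 110  33  38  38  38]
354 [56 36 41 45 48 90 79 40 39 35 32]
```

```bash
python3 -m crank '[{"turn":0.14},{"turn":0.14},{"turn":0.14},{"turn":0.14},{"turn":0.14}]' 100; python3 -m crank '[{"turn":0.14},{"turn":0.14},{"turn":0.14},{"turn":0.14},{}]'
python3 -m crank '[{"y":3,"x":-2},{"y":3,"x":-3},{"y":3,"x":-3},{"y":3,"x":-3},{"y":3,"x":-3}]'
python3 -m crank '[{"y":3,"x":-3},{"y":3,"x":-3},{"y":3,"x":-3},{"y":3,"x":-3},{"y":3,"x":-3}]'
cat > d.py <<'E'
import sys; from h import *
from scipy.spatial.transform import Rotation as Ro
# d.py x y z yaw_of_tool_y_deg : remaining shift in present tool axes (cm) and turn
s=manip.state(); R=Ro.from_quat(s['tool_rot'][[1,2,3,0]]).as_matrix(); t=np.array(list(map(float,sys.argv[1:4])))
yw=np.degrees(np.arctan2(R[1,1],R[0,1])); print('t',s['time'],'tcp',np.round(s['tool_pos'],4),'yaw',round(yw,2),'down',np.round(R[:,2],4),'F',np.round(s['contact_force'],2),'T',np.round(s['ft_torque'],3),'w',round(s['gripper_width'],3),'q',np.round(s['joint_pos'],2))
print('shift cm',np.round(100*R.T@(t-s['tool_pos']),2),'turn',round(np.radians(yw-float(sys.argv[4])),4))
E
python3 d.py .480 -.294 .11 -1.4
```

```text
t 0.1 tcp [0.2016 0.591  0.2302] yaw 71.16 down [-9.0e-04 -1.7e-03 -1.0e+00] F [ 0.03 -0.83 -0.59] T [-0.052  0.021 -0.037] w 1.0 q [ 1.12  0.05  1.61  0.    1.48 -0.12]
shift cm [-54.93 -74.75  12.14] turn 1.2664schema error: expected keys x, y, z, turn
schema error: expected keys x, y, z, turn
schema error: expected keys x, y, z, turn
schema error: expected keys x, y, z, turn
```

All four keys are required in every row.

```bash
python3 -m crank '[{"x":0,"y":0,"z":0,"turn":0.14},{"x":0,"y":0,"z":0,"turn":0.14},{"x":0,"y":0,"z":0,"turn":0.14},{"x":0,"y":0,"z":0,"turn":0.14},{"x":0,"y":0,"z":0,"turn":0.14}]' 100
python3 -m crank '[{"x":0,"y":0,"z":0,"turn":0.14},{"x":0,"y":0,"z":0,"turn":0.14},{"x":0,"y":0,"z":0,"turn":0.14},{"x":0,"y":0,"z":0,"turn":0.14},{"x":0,"y":0,"z":0,"turn":0}]'
python3 -m crank '[{"x":-2,"y":3,"z":0,"turn":0},{"x":-3,"y":3,"z":0,"turn":0},{"x":-3,"y":3,"z":0,"turn":0},{"x":-3,"y":3,"z":0,"turn":0},{"x":-3,"y":3,"z":0,"turn":0}]'
python3 -m crank '[{"x":-3,"y":3,"z":0,"turn":0},{"x":-3,"y":3,"z":0,"turn":0},{"x":-3,"y":3,"z":0,"turn":0},{"x":-3,"y":3,"z":0,"turn":0},{"x":-4,"y":0,"z":0,"turn":0}]'
python3 d.py .480 -.294 .11 -1.4
```

```text
time: 0.6
tool_pos: [0.2016, 0.5912, 0.2305]
tool_rot: [0.0, 0.495, 0.869, -0.001]
contact_force: [-0.4, -0.9, -0.8]
gripper_width: 1.004
grasp_force: 0.0
time: 1.1
tool_pos: [0.2017, 0.5912, 0.2306]
tool_rot: [0.0, 0.713, 0.701, -0.001]
contact_force: [-0.7, 0.3, -0.9]
gripper_width: 1.002
grasp_force: 0.0
time: 1.6
tool_pos: [0.35, 0.4474, 0.231]
tool_rot: [0.0, 0.712, 0.702, -0.0]
contact_force: [0.4, 0.1, 0.6]
gripper_width: 1.001
grasp_force: 0.0
time: 2.1
tool_pos: [0.4687, 0.2851, 0.2308]
tool_rot: [0.0, 0.713, 0.702, -0.0]
contact_force: [-0.4, -0.4, 0.5]
gripper_width: 1.001
grasp_force: 0.0
t 2.1 tcp [0.4687 0.2851 0.2308] yaw -0.9 down [ 3.e-04 -4.e-04 -1.e+00] F [-0.39 -0.37  0.49] T [-0.004  0.036 -0.007] w 1.001 q [ 0.41 -0.13  1.79 -0.    1.48  0.43]
shift cm [-57.88   2.04  12.11] turn 0.0087
```

```bash
python3 -m crank '[{"x":-4,"y":0.5,"z":0,"turn":0.009},{"x":-4,"y":0.5,"z":0,"turn":0},{"x":-4,"y":0.5,"z":0,"turn":0},{"x":-4,"y":0.5,"z":0,"turn":0},{"x":-4,"y":0,"z":0,"turn":0}]' >/dev/null
python3 -m crank '[{"x":-4,"y":0,"z":0,"turn":0},{"x":-4,"y":0,"z":0,"turn":0},{"x":-4,"y":0,"z":0,"turn":0},{"x":-4,"y":0,"z":0,"turn":0},{"x":-4,"y":0,"z":0,"turn":0}]' >/dev/null
python3 -m crank '[{"x":-4,"y":0,"z":2,"turn":0},{"x":-4,"y":0,"z":3,"turn":0},{"x":-4,"y":0,"z":3,"turn":0},{"x":-4,"y":0,"z":2,"turn":0},{"x":-2,"y":0,"z":2,"turn":0}]' >/dev/null
python3 -m crank '[{"x":0,"y":0,"z":0,"turn":0},{"x":0,"y":0,"z":0,"turn":0},{"x":0,"y":0,"z":0,"turn":0}]' >/dev/null
python3 d.py .480 -.294 .0315 -1.4
python3 - <<'E'
from h import *
im,_=grab('side'); 
a=cv2.resize(im[170:310,220:400],None,fx=4,fy=4,interpolation=cv2.INTER_CUBIC)
cv2.imwrite('pics/s1.png',a[:,:,::-1])
E
```

```text
t 3.9 tcp [ 0.4717 -0.293   0.1124] yaw -1.43 down [ 1.3e-03 -7.0e-04 -1.0e+00] F [-0.13 -0.21 -1.26] T [0.026 0.031 0.046] w 1.003 q [-0.69 -0.01  1.88  0.    1.27 -0.67]
shift cm [-0.07  0.82  8.09] turn -0.0005
```

View pics/s1.png

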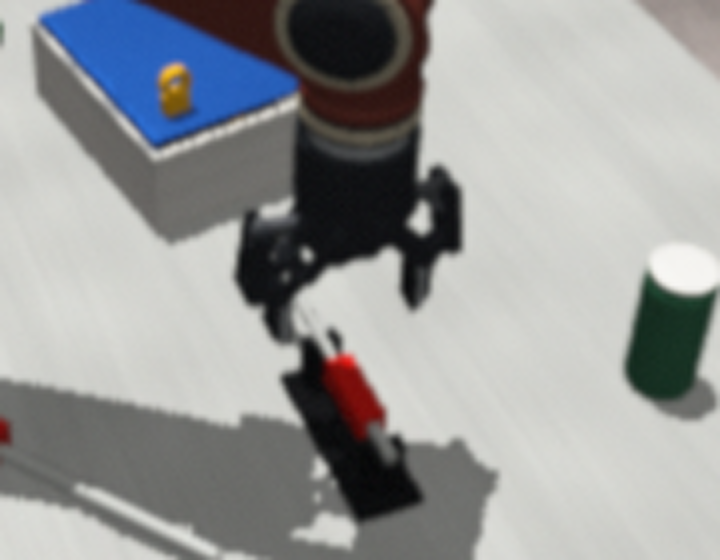

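The open fingers straddle the bar above the handle, which is at crop (355,390). Now I'll descend and grip.

```bash
python3 -m crank '[{"x":0,"y":0.8,"z":0,"turn":0},{"x":0,"y":0,"z":2,"turn":0},{"x":0,"y":0,"z":2,"turn":0},{"x":0,"y":0,"z":2,"turn":0},{"x":0,"y":0,"z":1.5,"turn":0}]' |grep -E 'pos|force'
python3 -m crank '[{"x":0,"y":0,"z":0.5,"turn":0},{"x":0,"y":0,"z":0,"turn":0},{"x":0,"y":0,"z":0,"turn":0}]' |grep -E 'pos|force'
python3 d.py .480 -.294 .0315 -1.4
```

```text
tool_pos: [0.4797, -0.2931, 0.0358]
contact_force: [-0.4, 0.1, -0.9]
grasp_force: 0.0
tool_pos: [0.4798, -0.2942, 0.0323]
contact_force: [-0.2, -0.3, -0.3]
grasp_force: 0.0
t 4.75 tcp [ 0.4798 -0.2942  0.0323] yaw -1.53 down [ 0.0013 -0.001  -1.    ] F [-0.16 -0.3  -0.26] T [ 0.009 -0.023  0.027] w 1.0 q [-0.68  0.11  1.9   0.    1.12 -0.66]
shift cm [0.02 0.02 0.08] turn -0.0023
```

```bash
python3 -m crank '[{"x":0,"y":0,"z":0,"turn":0},{"x":0,"y":0,"z":0,"turn":0},{"x":0,"y":0,"z":0,"turn":0},{"x":0,"y":0,"z":0,"turn":0},{"x":0,"y":0,"z":0,"turn":0}]' 0 |tail -4
python3 -m crank '[{"x":0,"y":0,"z":0,"turn":0},{"x":0,"y":0,"z":0,"turn":0},{"x":0,"y":0,"z":0,"turn":0},{"x":0,"y":0,"z":0,"turn":0},{"x":0,"y":0,"z":0,"turn":0}]' |tail -4
python3 -m crank '[{"x":0,"y":0,"z":-1,"turn":0},{"x":0,"y":0,"z":-1.5,"turn":0},{"x":0,"y":0,"z":-2,"turn":0},{"x":0,"y":0,"z":-2,"turn":0},{"x":0,"y":0,"z":-1.7,"turn":0}]' |tail -4
python3 -m crank '[{"x":0,"y":0,"z":0,"turn":-0.1},{"x":0,"y":0,"z":0,"turn":-0.09},{"x":0,"y":0,"z":0,"turn":0},{"x":0,"y":0,"z":0,"turn":0}]' |tail -4
python3 d.py .480 -.294 .0315 9.5
cat > l.py <<'E'
import sys; from h import *
k=sys.argv[1]
a,_=grab('top'); b,_=grab('side'); x0,y0,x1,y1=map(int,sys.argv[2].split(','))
u0,v0,u1,v1=map(int,sys.argv[3].split(','))
f=lambda i,s: cv2.resize(i,s,interpolation=cv2.INTER_CUBIC)
cv2.imwrite(f'pics/{k}.png',np.vstack([f(a[y0:y1,x0:x1],(780,300)),f(b[v0:v1,u0:u1],(780,300))])[:,:,::-1])
E
python3 l.py g1 230,180,386,240 220,160,350,210
```

```text
tool_rot: [0.001, 0.717, 0.697, 0.0]
contact_force: [2.6, 0.7, 1.0]
gripper_width: 0.25
grasp_force: 60.6
tool_rot: [0.001, 0.717, 0.698, 0.0]
contact_force: [4.5, -0.2, 3.3]
gripper_width: 0.246
grasp_force: 60.9
tool_rot: [-0.001, 0.717, 0.697, -0.001]
contact_force: [-0.4, -0.2, -1.4]
gripper_width: 0.249
grasp_force: 61.1
tool_rot: [-0.001, 0.648, 0.762, -0.0]
contact_force: [0.1, -0.4, -1.8]
gripper_width: 0.246
grasp_force: 61.0
t 6.65 tcp [ 0.4781 -0.2934  0.1126] yaw 9.22 down [-0.0021  0.001  -1.    ] F [ 0.07 -0.35 -1.78] T [-0.04  -0.006  0.02 ] w 0.246 q [-0.68  0.01  1.87 -0.    1.27 -0.84]
shift cm [-0.1   0.19  8.11] turn -0.0049
```

View pics/g1.png

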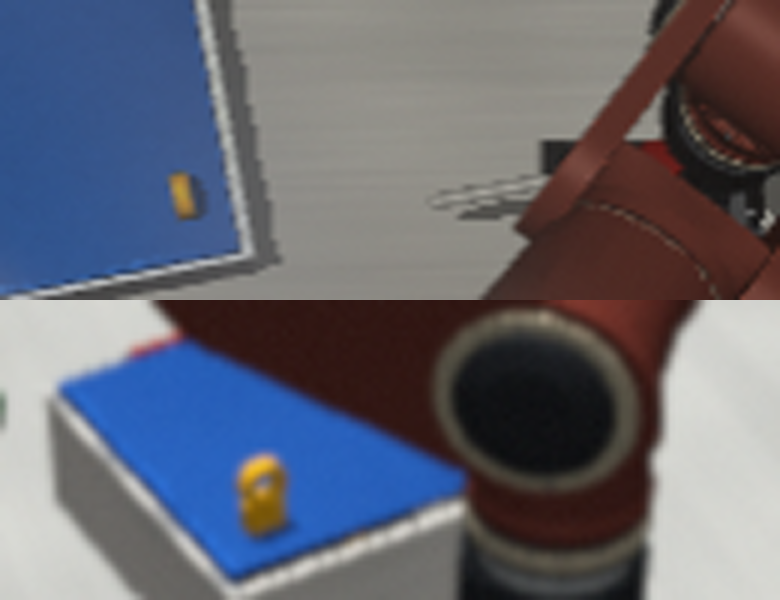

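```bash
cat > e.py <<'E'
from h import *
print('tip top ray',onplane('top',[[316.4,220.4]],.1303))
print('eye hole side ray z=.117',onplane('side',[[264.2,190.5]],.117),'z=.113',onplane('side',[[264.2,190.5]],.113))
im,d=load('top'); H=cv2.cvtColor(im,cv2.COLOR_RGB2HSV).astype(int)
yel=(H[...,0]>12)&(H[...,0]<32)&(H[...,1]>90)&(H[...,2]>70); yel[:,290:]=0;yel[:,250]=0
v,u=np.nonzero(yel); w=np.ones(len(u)); k=(abs(u-266)<8)&(abs(v-218)<10); print(k.sum(),u[k].mean(),v[k].mean(), onplane('top',[[u[k].mean(),v[k].mean()]],.127), 'ray z=.117')
im,d=load('side'); H=cv2.cvtColor(im,cv2.COLOR_RGB2HSV).astype(int)
# hinge direction: housing right edge of cover from image top (crop 205,0)->(245,250)
p=onplane('top',[[230+205/5,180],[230+243/5,180+248/5]],.084); print('x-axis yaw',np.degrees(np.arctan2(*(p[0]-p[1])[1::-1])))
p=onplane('top',[[180+70/3.6,150+112/3.6],[180+318/3.6,150+68/3.6]],.080); q=(p[0]-p[1]); print('y-axis yaw',np.degrees(np.arctan2(-q[0],q[1])))
p=onplane('top',[[180+104/3.6,150+340/3.6],[180+357/3.6,150+293/3.6]],.080); q=(p[0]-p[1]); print('y-axis yaw near',np.degrees(np.arctan2(-q[0],q[1])))
E
python3 e.py
```

```text
tip top ray [[ 0.45146647 -0.14258503  0.1303    ]]
eye hole side ray z=.117 [[ 4.64676791e-01 -8.63213657e-05  1.17000000e-01]] z=.113 [[0.46648979 0.00493748 0.113     ]]
25 265.92 218.36 [[0.46108829 0.0019002  0.127     ]] ray z=.117
x-axis yaw 7.480896482340901
y-axis yaw 9.007253537857517
y-axis yaw near 9.351671544688827
```

```bash
python3 d.py .4927 -.1796 .0993 9.25
```

```text
t 6.75 tcp [ 0.4785 -0.2936  0.1128] yaw 9.26 down [-1.4e-03  7.0e-04 -1.0e+00] F [-0.25 -0.37 -1.48] T [0.026 0.041 0.003] w 0.243 q [-0.68  0.01  1.87 -0.    1.27 -0.84]
shift cm [11.02  3.24  1.36] turn 0.0002
```

```bash
python3 -m crank '[{"x":1,"y":1,"z":0.3,"turn":0},{"x":2,"y":1,"z":0.5,"turn":0},{"x":2,"y":1.2,"z":0.5,"turn":0},{"x":2,"y":0,"z":0,"turn":0},{"x":2,"y":0,"z":0,"turn":0}]' |tail -3
python3 -m crank '[{"x":2,"y":0,"z":0,"turn":0},{"x":0,"y":0,"z":0,"turn":0},{"x":0,"y":0,"z":0,"turn":0},{"x":0,"y":0,"z":0,"turn":0}]' |tail -3
python3 d.py .4927 -.1796 .0993 9.25
python3 l.py g2 230,190,334,230 230,165,334,205
```

```text
contact_force: [-0.7, 0.3, -1.4]
gripper_width: 0.249
grasp_force: 61.0
contact_force: [-0.0, 0.1, -2.2]
gripper_width: 0.249
grasp_force: 61.1
t 7.65 tcp [ 0.493  -0.1806  0.1008] yaw 9.31 down [ 8.e-04 -8.e-04 -1.e+00] F [-0.03  0.09 -2.2 ] T [-0.076 -0.015 -0.019] w 0.249 q [-0.49 -0.07  1.96 -0.    1.25 -0.66]
shift cm [ 0.1  -0.01  0.15] turn 0.0011
```

View pics/g2.png

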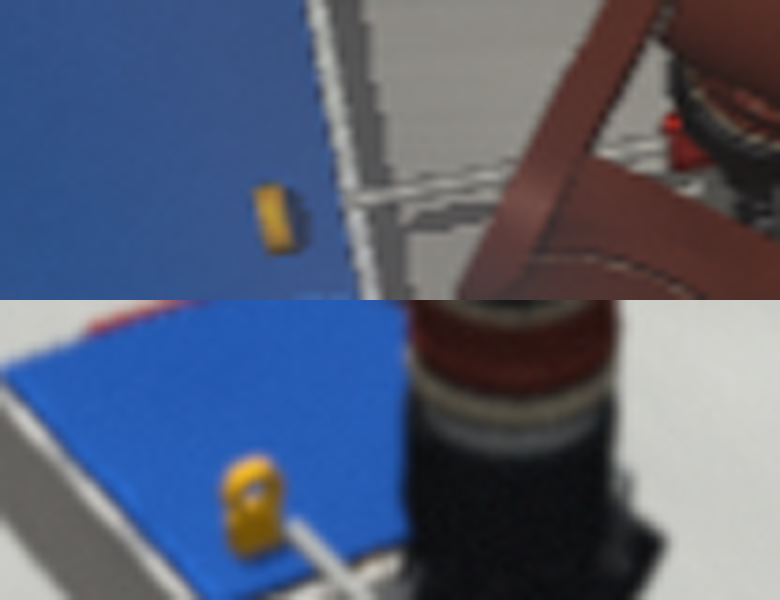

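```bash
python3 - <<'E'
from h import *
t=manip.state()['tool_pos']; d=np.array([-.1617,.9868,0])
B=t+[0,0,.0177]
print('pred line side',proj('side',[B+d*y for y in(.12,.155,.185)]),'top',proj('top',[B+d*y for y in(.05,.155,.185)]))
print('top px tip',230+360/7.5,190+202/7.5,'eye',230+273/7.5,190+218/7.5)
print('side px tip',230+293/7.5,165+225/7.5,'hole',230+260/7.5,165+192/7.5)
im,_=load('side')
print(im[183:198,258:272].astype(int)[...,2]); print(im[183:198,258:272].astype(int)[...,0])
E
```

```text
pred line side [[274.18280969 200.9808884 ]
 [268.33079548 194.94830342]
 [263.48557603 189.95364262]] top [[311.90280145 209.68334558]
 [276.27522681 216.25801573]
 [266.06024734 218.14248533]]
top px tip 278.0 216.93333333333334 eye 266.4 219.06666666666666
side px tip 269.06666666666666 195.0 hole 264.6666666666667 190.6
[[182 183 181 182 183 182 181 181 180 182 182 180 181 181]
 [182 183 182 182 180 179 179 179 180 182 181 179 179 180]
 [183 182 181 177 172 167 162 169 178 181 182 181 180 179]
 [182 181 171 155 140 123 116 133 157 174 180 182 181 182]
 [183 174 149 108  80  59  52  73 110 150 175 182 182 181]
 [182 162 113  60  35  37  43  37  60 114 166 181 183 181]
 [176 143  79  33  45  82  92  51  34  91 156 180 183 182]
 [168 124  56  29  69 114 108  56  33  89 156 179 184 182]
 [169 124  57  32  66  95  76  37  38 101 164 181 182 184]
 [176 145  80  33  36  45  31  19  45 109 169 181 183 184]
 [182 158  89  31  14  14   9  15  47 110 170 184 183 183]
 [183 159  87  24   8  10   9  13  40 103 167 185 181 181]
 [183 159  86  22   9   9   8  10  34  89 151 179 183 182]
 [182 1
[... 297 characters left out ...]
7  70 118 161 194 193 161  95  50  40  39  38  41]
 [ 42  63 128 191 223 230 217 182 121  73  47  40  38  39]
 [ 48  89 166 221 227 207 177 148 119  90  55  38  41  38]
 [ 54 105 177 204 185 141 118 111 109  96  60  42  40  39]
 [ 55 107 162 166 138 121 118 117 111  95  60  41  40  39]
 [ 51  91 133 137 146 169 151 133 117  93  57  40  39  40]
 [ 46  75 115 130 149 177 156 136 117  88  56  40  39  40]
 [ 45  78 127 143 135 143 136 128 118  91  70  66  54  41]
 [ 45  77 127 143 128 120 119 117 114  99 107 125  97  58]
 [ 43  65 102 120 118 116 115 112 110 105 130 161 147 102]
 [ 41  57  88 106 113 115 112 109 103  94 114 156 172 148]
 [ 41  53  81 100 109 109 103  92  82  67  74 118 159 172]]
```

Top view: the shank's line, extended past the tip at crop (360,202), runs through the eye at (273,218). In the side view the line passes the hole at (260,490) to within about 1 mm, so I'll push in.

```bash
python3 -m crank '[{"x":0.8,"y":0,"z":0,"turn":0},{"x":0.8,"y":0,"z":0,"turn":0},{"x":0.8,"y":0,"z":0,"turn":0},{"x":0.8,"y":0,"z":0,"turn":0},{"x":0,"y":0,"z":0,"turn":0}]' |tail -5
python3 d.py .463 .003 .0993 9.25
```

```text
tool_pos: [0.4873, -0.1473, 0.1001]
tool_rot: [-0.0, 0.647, 0.763, 0.0]
contact_force: [-0.3, 0.0, -2.2]
gripper_width: 0.247
grasp_force: 61.1
t 8.25 tcp [ 0.4873 -0.1473  0.1001] yaw 9.42 down [-4.e-04  4.e-04 -1.e+00] F [-0.34  0.05 -2.18] T [-0.069  0.015 -0.017] w 0.247 q [-0.44 -0.11  2.    0.    1.25 -0.6 ]
shift cm [15.22  0.06  0.09] turn 0.0029
```

```bash
python3 -m crank '[{"x":0.7,"y":0,"z":0,"turn":0},{"x":0.7,"y":0,"z":0,"turn":0},{"x":0.7,"y":0,"z":0,"turn":0},{"x":0.7,"y":0,"z":0,"turn":0},{"x":0,"y":0,"z":0,"turn":0}]' |tail -5
python3 d.py .463 .003 .0993 9.25
python3 l.py g3 230,190,334,230 230,165,334,205
```

```text
tool_pos: [0.4828, -0.12, 0.1001]
tool_rot: [-0.0, 0.647, 0.763, -0.0]
contact_force: [-0.5, 0.6, -1.8]
gripper_width: 0.246
grasp_force: 61.1
t 8.75 tcp [ 0.4828 -0.12    0.1001] yaw 9.4 down [-3.e-04  3.e-04 -1.e+00] F [-0.46  0.58 -1.79] T [-0.074  0.032 -0.035] w 0.246 q [-0.39 -0.14  2.02  0.    1.25 -0.56]
shift cm [12.46  0.06  0.09] turn 0.0026
```

View pics/g3.png

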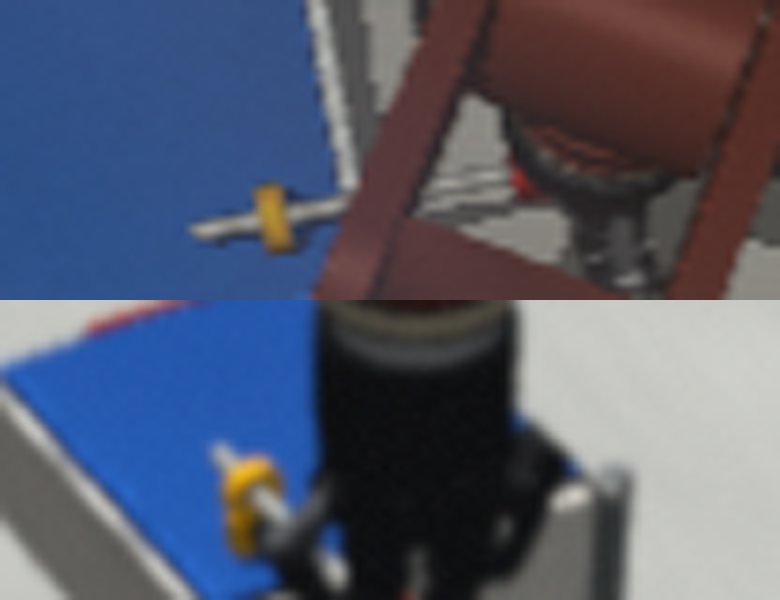

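The shank is through the eye. The tip is at top crop (195,230), about 30 mm past the ring at (273,218). Next I'll compute the lifting arc.

```bash
cat > arc.py <<'E'
import sys; from h import *
from scipy.spatial.transform import Rotation as Ro
s=manip.state(); R=Ro.from_quat(s['tool_rot'][[1,2,3,0]]).as_matrix()
T0=np.array([.4828,-.12,.1001]); a=np.radians(9.35); fx=np.array([np.cos(a),np.sin(a),0]); fy=np.array([-np.sin(a),np.cos(a),0])
rel=s['tool_pos']-T0; p=np.array([rel@fx-.155,rel[2]+.032]); 
print('t',round(s['time'],2),'theta_bar',round(np.arctan2(p[1],-p[0])-.2036,3),'r',round(np.hypot(*p)*1e3,1),'off y mm',round(rel@fy*1e3,1),'F',np.round(s['contact_force'],1),'T',np.round(s['ft_torque'],3),'down',np.round(R[:,2],4),'yaw',round(np.degrees(np.arctan2(R[1,1],R[0,1])),2))
cur=s['tool_pos']
for th in map(float,sys.argv[1:]):
    f=th+.2036; n=T0+fx*(.155-.1583*np.cos(f))+[0,0,.1583*np.sin(f)-.032]
    print(th,np.round(100*R.T@(n-cur),2)); cur=n
E
python3 arc.py .05 .1 .15 .2 .25 .3 .35 .4 .45 .5 .55 .6 .65 .7 .75 .8 .85 .9
```

```text
t 8.85 theta_bar 0.002 r 158.2 off y mm -0.8 F [-0.5  0.5 -1.6] T [-0.005 -0.01   0.03 ] down [ 2.e-04 -2.e-04 -1.e+00] yaw 9.37
0.05 [ 0.08  0.16 -0.75]
0.1 [-0.    0.22 -0.76]
0.15 [-0.    0.26 -0.75]
0.2 [-0.    0.29 -0.74]
0.25 [-0.    0.33 -0.72]
0.3 [-0.    0.36 -0.7 ]
0.35 [-0.    0.4  -0.68]
0.4 [-0.    0.43 -0.66]
0.45 [-0.    0.47 -0.64]
0.5 [-0.    0.5  -0.62]
0.55 [-0.    0.53 -0.59]
0.6 [-0.    0.56 -0.56]
0.65 [-0.    0.58 -0.53]
0.7 [-0.    0.61 -0.51]
0.75 [-0.    0.63 -0.47]
0.8 [-0.    0.66 -0.44]
0.85 [-0.    0.68 -0.41]
0.9 [-0.    0.7  -0.37]
```

```bash
python3 -m crank '[{"x":0,"y":0.16,"z":-0.75,"turn":0},{"x":0,"y":0.22,"z":-0.76,"turn":0},{"x":0,"y":0.26,"z":-0.75,"turn":0},{"x":0,"y":0.29,"z":-0.74,"turn":0},{"x":0,"y":0.33,"z":-0.72,"turn":0}]' |tail -5
python3 arc.py .3 .35 .4 .45 .5
```

```text
tool_pos: [0.4961, -0.119, 0.1385]
tool_rot: [0.001, 0.647, 0.762, 0.0]
contact_force: [1.0, -0.7, -3.3]
gripper_width: 0.247
grasp_force: 60.8
t 9.35 theta_bar 0.257 r 158.3 off y mm -1.2 F [ 1.  -0.7 -3.3] T [-0.188 -0.054 -0.096] down [ 1.e-03 -5.e-04 -1.e+00] yaw 9.33
0.3 [ 0.12  0.31 -0.6 ]
0.35 [-0.    0.4  -0.68]
0.4 [-0.    0.43 -0.66]
0.45 [-0.    0.47 -0.64]
0.5 [-0.    0.5  -0.62]
```

```bash
python3 -m crank '[{"x":0,"y":0.31,"z":-0.6,"turn":0},{"x":0,"y":0.4,"z":-0.68,"turn":0},{"x":0,"y":0.43,"z":-0.66,"turn":0},{"x":0,"y":0.47,"z":-0.64,"turn":0},{"x":0,"y":0.5,"z":-0.62,"turn":0}]' |tail -5
python3 arc.py .55 .6 .65 .7 .75
python3 l.py g4 170,140,326,230 210,130,340,210
```

```text
tool_pos: [0.5167, -0.1154, 0.17]
tool_rot: [-0.0, 0.647, 0.762, -0.0]
contact_force: [0.2, -0.5, -4.0]
gripper_width: 0.249
grasp_force: 60.9
t 9.85 theta_bar 0.497 r 158.1 off y mm -0.9 F [ 0.2 -0.5 -4. ] T [-0.291 -0.019 -0.03 ] down [-2.e-04 -1.e-04 -1.e+00] yaw 9.34
0.55 [ 0.09  0.54 -0.64]
0.6 [ 0.    0.56 -0.56]
0.65 [ 0.    0.58 -0.54]
0.7 [ 0.    0.61 -0.51]
0.75 [ 0.    0.63 -0.47]
```

View pics/g4.png

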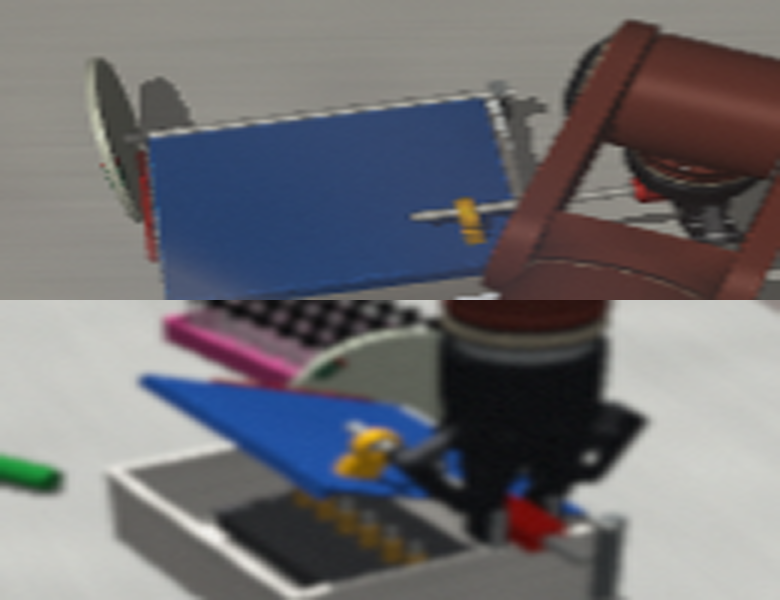

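The bar is raising the cover, now at about half a radian. The eye at top crop (470,220) rides on the shank and the gripper is clear to the right. I'll continue up.

```bash
cat > ang.py <<'E'
from h import *
im,d=grab('side')
H=cv2.cvtColor(im,cv2.COLOR_RGB2HSV).astype(int); m=(H[...,0]>105)&(H[...,0]<130)&(H[...,1]>130)&(H[...,2]>50)
for n in('side','top'):
    im,d=grab(n); H=cv2.cvtColor(im,cv2.COLOR_RGB2HSV).astype(int); m=(H[...,0]>103)&(H[...,0]<130)&(H[...,1]>120)&(H[...,2]>40)
    m=cv2.erode(m.astype(np.uint8),np.ones((3,3)))>0
    P,uv=cloud(n,d,m); P=P[(P[:,0]>.35)&(P[:,0]<.7)&(P[:,1]>-.1)&(P[:,1]<.3)]
    if len(P)<60: print(n,'few',len(P)); continue
    for _ in range(4):
        c=P.mean(0); N=np.linalg.svd(P-c,full_matrices=False)[2][2]; P=P[abs((P-c)@N)<.006]
    N*=np.sign(N[2]); a=np.radians(9.3); print(n,len(P),'cover angle',round(np.arctan2(-(N[0]*np.cos(a)+N[1]*np.sin(a))*-1,N[2]),3))
E
python3 ang.py
python3 -m crank '[{"x":0,"y":0.54,"z":-0.64,"turn":0},{"x":0,"y":0.56,"z":-0.56,"turn":0},{"x":0,"y":0.58,"z":-0.54,"turn":0},{"x":0,"y":0.61,"z":-0.51,"turn":0},{"x":0,"y":0.63,"z":-0.47,"turn":0}]' |tail -5
python3 arc.py .79 .83 .87 .91 .94; python3 ang.py
```

```text
side 502 cover angle 0.465
top 2830 cover angle 0.473
tool_pos: [0.5459, -0.1106, 0.1975]
tool_rot: [0.0, 0.647, 0.762, 0.0]
contact_force: [-0.8, 0.4, -2.9]
gripper_width: 0.246
grasp_force: 60.9
t 10.6 theta_bar 0.753 r 158.3 off y mm -1.0 F [-0.8  0.4 -2.9] T [-0.201  0.035 -0.028] down [ 6.e-04 -2.e-04 -1.e+00] yaw 9.35
0.79 [ 0.1   0.48 -0.33]
0.83 [-0.    0.54 -0.33]
0.87 [-0.    0.55 -0.31]
0.91 [-0.    0.56 -0.29]
0.94 [-0.    0.43 -0.2 ]
side 225 cover angle 0.713
top 2172 cover angle 0.733
```

```bash
python3 -m crank '[{"x":0,"y":0.48,"z":-0.33,"turn":0},{"x":0,"y":0.54,"z":-0.33,"turn":0},{"x":0,"y":0.55,"z":-0.31,"turn":0},{"x":0,"y":0.56,"z":-0.29,"turn":0},{"x":0,"y":0.43,"z":-0.2,"turn":0}]' |tail -5
python3 arc.py .97 1.0 1.03 1.06 1.09 1.12 1.14 1.15; python3 ang.py
```

```text
tool_pos: [0.5711, -0.1064, 0.2118]
tool_rot: [0.0, 0.647, 0.762, 0.0]
contact_force: [-0.8, 0.2, -2.7]
gripper_width: 0.246
grasp_force: 61.0
t 11.25 theta_bar 0.939 r 158.0 off y mm -1.0 F [-0.8  0.2 -2.7] T [-0.056  0.003  0.056] down [ 7.e-04 -0.e+00 -1.e+00] yaw 9.34
0.97 [ 0.1   0.44 -0.23]
1.0 [ 0.    0.44 -0.18]
1.03 [ 0.    0.45 -0.16]
1.06 [ 0.    0.45 -0.15]
1.09 [ 0.    0.45 -0.14]
1.12 [ 0.    0.46 -0.12]
1.14 [ 0.    0.31 -0.07]
1.15 [ 0.    0.15 -0.03]
side few 49
top 1138 cover angle 0.911
```

```bash
python3 -m crank '[{"x":0,"y":0.44,"z":-0.23,"turn":0},{"x":0,"y":0.44,"z":-0.18,"turn":0},{"x":0,"y":0.45,"z":-0.16,"turn":0},{"x":0,"y":0.45,"z":-0.15,"turn":0},{"x":0,"y":0.45,"z":-0.14,"turn":0}]' |tail -5
python3 -m crank '[{"x":0,"y":0.3,"z":-0.08,"turn":0},{"x":0,"y":0.3,"z":-0.07,"turn":0},{"x":0,"y":0.3,"z":-0.07,"turn":0},{"x":0,"y":0,"z":0,"turn":0},{"x":0,"y":0,"z":0,"turn":0}]' |tail -3
python3 arc.py 1.15 1.18; python3 ang.py; python3 l.py g5 170,140,326,230 210,130,340,210
```

```text
tool_pos: [0.5929, -0.1028, 0.2202]
tool_rot: [0.0, 0.647, 0.762, 0.0]
contact_force: [0.2, 0.2, -1.8]
gripper_width: 0.245
grasp_force: 61.1
contact_force: [-0.4, -0.8, -1.6]
gripper_width: 0.247
grasp_force: 61.1
t 12.4 theta_bar 1.143 r 157.9 off y mm -0.9 F [-0.4 -0.8 -1.6] T [-0.017 -0.092 -0.077] down [-2.e-04 -0.e+00 -1.e+00] yaw 9.34
1.15 [ 0.09  0.1  -0.06]
1.18 [ 0.    0.47 -0.1 ]
side 537 cover angle 1.125
top 166 cover angle 1.155
```

View pics/g5.png

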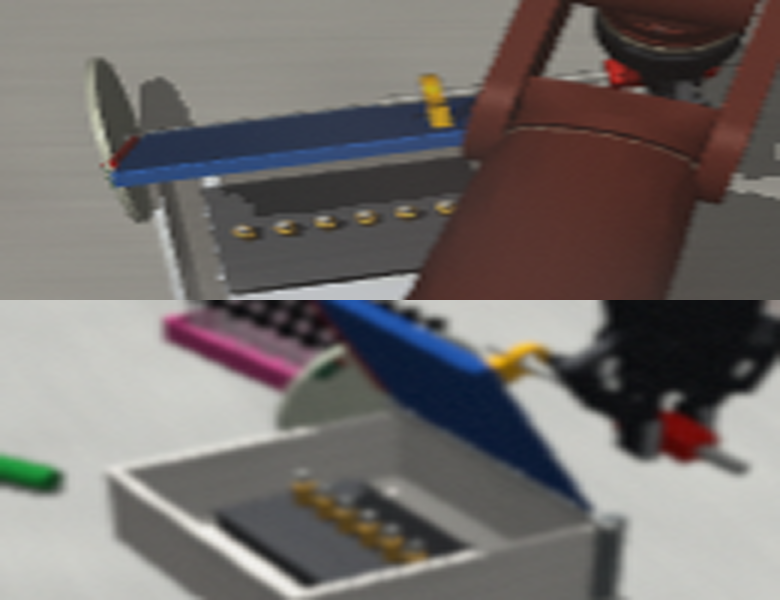

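The cover is past balance, measured at 1.13–1.155 rad. The bar is holding it from swinging open; the eye is at top crop (432,100). Now I'll ease it back down.

```bash
python3 arc.py 1.12 1.1 1.08 1.06 1.04 1.02 1.0 .98 .96 .94 .92
```

```text
t 12.65 theta_bar 1.142 r 158.0 off y mm -0.9 F [ 1.4 -0.3 -1.6] T [-0.108 -0.07  -0.096] down [-0. -0. -1.] yaw 9.33
1.12 [ 0.09 -0.35  0.05]
1.1 [-0.   -0.31  0.08]
1.08 [-0.   -0.3   0.09]
1.06 [-0.   -0.3   0.09]
1.04 [-0.  -0.3  0.1]
1.02 [-0.  -0.3  0.1]
1.0 [-0.   -0.3   0.11]
0.98 [-0.   -0.29  0.12]
0.96 [-0.   -0.29  0.12]
0.94 [-0.   -0.29  0.13]
0.92 [-0.   -0.29  0.13]
```

```bash
python3 -m crank '[{"x":0,"y":-0.35,"z":0.05,"turn":0},{"x":0,"y":-0.31,"z":0.08,"turn":0},{"x":0,"y":-0.3,"z":0.09,"turn":0},{"x":0,"y":-0.3,"z":0.09,"turn":0},{"x":0,"y":-0.3,"z":0.1,"turn":0}]' |tail -5
python3 ang.py
python3 -m crank '[{"x":0,"y":-0.3,"z":0.1,"turn":0},{"x":0,"y":-0.3,"z":0.11,"turn":0},{"x":0,"y":-0.29,"z":0.12,"turn":0},{"x":0,"y":-0.29,"z":0.12,"turn":0},{"x":0,"y":-0.29,"z":0.13,"turn":0}]' |tail -5
python3 -m crank '[{"x":0,"y":-0.29,"z":0.13,"turn":0},{"x":0,"y":0,"z":0,"turn":0},{"x":0,"y":0,"z":0,"turn":0}]' |tail -3
python3 arc.py .92; python3 ang.py
```

```text
tool_pos: [0.5855, -0.104, 0.2179]
tool_rot: [-0.0, 0.647, 0.762, -0.0]
contact_force: [1.1, -0.2, -1.7]
gripper_width: 0.25
grasp_force: 61.1
side 275 cover angle 1.009
top 524 cover angle 1.028
tool_pos: [0.571, -0.1064, 0.212]
tool_rot: [-0.0, 0.647, 0.762, -0.0]
contact_force: [-1.4, -0.1, -2.4]
gripper_width: 0.247
grasp_force: 61.0
contact_force: [0.0, -0.4, -2.6]
gripper_width: 0.246
grasp_force: 61.1
t 14.1 theta_bar 0.92 r 158.3 off y mm -0.9 F [ 0.  -0.4 -2.6] T [-0.058 -0.001  0.06 ] down [-1.e-04  1.e-04 -1.e+00] yaw 9.34
0.92 [ 0.09 -0.01 -0.  ]
side few 58
top 1297 cover angle 0.893
```

Cover angle reads 0.893 rad, about 9° short of balance. I'll let it settle and take a final look.

```bash
python3 -m crank '[{"x":0,"y":0,"z":0,"turn":0},{"x":0,"y":0,"z":0,"turn":0},{"x":0,"y":0,"z":0,"turn":0},{"x":0,"y":0,"z":0,"turn":0},{"x":0,"y":0,"z":0,"turn":0}]' |tail -3
python3 ang.py; python3 arc.py; python3 l.py g6 170,140,326,230 210,130,340,210
```

```text
contact_force: [-0.1, 0.4, -1.7]
gripper_width: 0.246
grasp_force: 61.1
side few 57
top 1297 cover angle 0.891
t 14.9 theta_bar 0.921 r 158.3 off y mm -0.9 F [ 0.2 -0.1 -2.4] T [-0.04   0.02   0.027] down [-0. -0. -1.] yaw 9.34
```

View pics/g6.png

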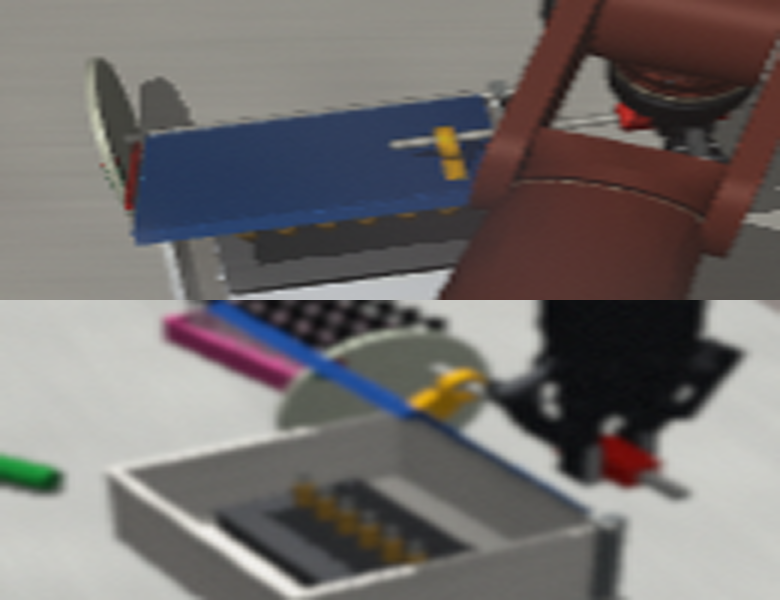

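The shank is through the eye, with the tip at top crop (392,143) past the ring at (450,150). The cover is at rest at 0.89 rad and the gripper is clear of it, so I'll hand the job in.

```bash
python3 -c "
from plant import manip; print(manip.job_done())"
```

```text
the job is handed in; nothing more can be done
None
```

The job is handed in: the bar took the cover past balance to about 1.14 rad, then eased it back, and it is now at rest on the bar at about 0.89 rad (9° short of balance), about 15 s into the 56 s limit.

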